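Clip a phone's back cover shut and cure its camera window

ROBOT

A 7-joint arm with a two-finger parallel gripper is mounted at the origin on the work surface. World frame = base frame: x ahead of the robot, y to its left, z up, the work surface at z = 0. Lengths are in mm, angles in rad, forces in N, time in s.
With the tool pointing down it reaches from about 400 to 875 mm from the base axis. Payload 6.5 kg.
Tool frame: the origin (TCP) lies at the very end of the fingers, on their centre line; the grasp point (between the pads) lies 19 mm behind it; z points along the fingers, y is the line along which they close (so a half turn about z gives the same grasp; the last joint's range is limited). The gripper opens to 85 mm and grips with 20 to 120 N. Pads are 22 mm wide; open, the fingers measure 114 mm over their backs; the gripper's body (76 mm by 85 mm) begins 54 mm behind the grasp point. The pads swing forward as they close: fully open they stand 13 mm farther back than shut.
Start: joints at [-0.066, 0.536, -0.004, 1.538, 0.003, 1.067, -0.071], TCP at [649.992, 0, 231.29] pointing down, gripper open.
Joint ranges: [-2.7, 2.7], [-0.37, 2.16], [-1.27, 1.26], [0.24, 2.4], [-1.31, 4.45], [0.19, 1.91], [-2.76, 2.76]. Speed limits (rad/s): [2.39, 2.39, 3.14, 3.14, 3.14, 3.14, 3.14].

INTERFACE

Orientations are given as a rotation vector (axis times angle).
In Python, from plant import r gives the robot as it stands.
- The arm moves only by the shell command python3 -m crank 'ROWS' [FORCE]. ROWS is JSON, a list of rows, each a list of 7 numbers: the opening, from 0 (shut) to 1 (fully open), then the shift along the tool's x, y, z in mm, then the turn, a rotation vector about the tool's x, y, z in rad. In form: [[claw, dx, dy, dz, ax, ay, az], ...]. A call has 1 to 5 rows; each row is the pose to reach, as a shift and turn from the pose commanded when the call began, along the tool's axes at that moment; what a row does not reach only later rows make up. A row lasts 1/10 s, in which the tool goes at most 50 mm and 8.59 degrees, less where a joint would pass 70% of its speed; a pose out of reach is approached as far as the arm can. A call with a gripper value outside its range is refused whole. The fingers move at their own pace and stop on an object; FORCE is the grip in N (left out, the last holds). Time passes only in rows, so rows that repeat a pose let the fingers close. It gives the time, the measured TCP pose, the force, the opening and the grip force at its end, in the units of the state.
- r.get_state(): the state, without advancing time (a new reading comes with each control period).
- r.snapshot(name): name is "scene" or "side" or "wrist"; returns the picture (400x640x3 uint8, red, green, blue); there is no depth.
- r.calibration(name): a dict with "fx", "fy", "cx", "cy" (pixels), "extrinsics" (4x4, takes a point from world to camera coordinates); the wrist camera has in their place "mount" (4x4, takes a point from camera to tool coordinates, whose origin is the TCP and whose axes are the flange's). Camera axes: x right, y up, looking along -z (the intrinsics and any distortion apply to the point x, -y, -z); pixel columns grow to the right and rows downward; lengths in mm; the calibration is good to about 2 mm. The wrist camera is an equidistant fisheye: a pixel r from the principal point sees the ray r / f radians off the axis. A picture is of the moment at which its call begins: read the wrist's pose just before it. calibration takes no time and is no camera call.
- r.hand_in(): hands the job in; it is judged then, once.
Trained networks look in the newest picture that a camera, given by its name, has taken for a name from the list of things; names that differ only in an ending like _2 or _b are one class to them, and where a whole thing is asked for, a point or a joint stands for the part that bears it (a point fixed in the world has none). Each returns a list of dicts, best first, with "score" (0 to 1); they miss things now and then, are a little off and sometimes report something else, mostly with a low value. They report only what shows in the picture. A call takes as long as a camera call. They do not tell look-alikes from the thing itself.
- r.silhouettes(thing, camera): "region" (400x640 bool, what is visible of it) and "bbox" ([left, top, width, height] in pixels, round what is visible of it).
- r.tip_of(thing, camera): "location" ([column, row] in pixels: a listed point, or the origin of a listed thing).
The state is a dict: "t": time; "q": joint angles; "qvel": joint speeds; "joint_torque": joint torques, N m; "position": TCP position; "ee_rot": TCP orientation; "force": force on the tool from outside, world axes, zero at the start; "wrist_torque": the same for the moment, N m; "grip_width": finger opening in mm; "finger_force": force on a finger pad.
Only numpy, scipy, OpenCV 4.12 (cv2) and the standard library are available. Lean on these libraries where they do the work, as an engineer would, in place of code of your own. Each camera call takes 0.05 s, during which the arm holds its last target. There are 200 camera calls.

TASK

Take the sprung clip off its parking stand and clip it over the middle of the phone's upper edge, pushed well down so that its jaws pull the springy back cover fully shut, and let go. Then pick up the curing torch (already lit), point it squarely at the round camera window on the cover from about 6 cm away and hold it still there for at least 2 seconds without touching the phone with it, and lay it back in its rest the way it lay. Leave the tape, the jar and the screwdriver where they are.

Things in the scene. Friction and masses are not known exactly. Their poses are not given: they have to be found in the camera images.
- phone: Phone standing on its long side in a fixed blue cradle; neither moves. Origin: centre of the cradle's underside. y along the phone, z up, x out of its back cover (away from the robot). Cradle: base 75 (x) by 170 by 12 high, walls to 31 high at x = -17 to 17. Phone: 150 long, from 12 to 87 above the bench, 9.5 thick with the cover shut (x = -4.75 to 4.75).
- edge (a point): Middle of the phone's upper edge, with the cover shut: 87 above the bench, halfway along and halfway through the 9.5 mm thickness. Axes as the phone's. The clip belongs here.
- cover (a joint): White back cover, 2.5 thick, the upper 55 of the phone's back: angle in rad about its lower edge (32 above the bench). 0 is shut, its stop; a weak spring (about 1.4 N at the top) holds it at about 0.064, 3.5 mm off at the upper edge, where the phone is then about 13 thick.
- window (a point): Centre of the face of the round dark camera window, 22 across, on the cover: 62 above the bench, 50 towards +y from the phone's middle. x points out of the cover (towards where the torch must be), y along the phone, z up.
- clip: Black spring clip like a broad clothes peg, 70 g, parked upright astride its stand, jaws down. Alike after a half turn about z. Origin: underside of the steel crown between the jaws, which rests on the clipped edge. x (26 wide) along that edge, y the squeezing direction, z up. Jaw pads z = -26 to -14, faces 9.5 apart when parked; squeezed, 29 apart at the tips, 24 near the crown.
- clip_grip (a point): Middle between the clip's two flat handles, 40 above the clip's origin: where to squeeze (along y). Handles z = 14 to 52, splayed 0.30 rad each: 60 apart over their outsides at the top, 37 at their feet; squeezed fully they stand parallel, 32 apart, z = 18 to 58. Fully open takes about 11 N; 25 to 30 N holds it firmly at its stop. Let go, the jaws bite with about 8 N.
- clip_left (a joint): Angle of one half of the clip, rad (the other half mirrors it): 0 with the jaws on a 9.5 mm edge, as parked; 0.30 fully squeezed open; -0.10 shut on nothing.
- stand: Fixed parking stand of the clip: steel foot 80 (x) by 60 (y) by 12 high with an upright aluminium plate 60 long (x), 9.5 thick (y), its top 70 above the bench; the clip is lifted straight up from it. Origin: centre of the underside.
- torch: Dark steel pen torch lying level in its rest, about 120 g, 145 long. Origin on its axis at the place to grip, near the balance; x points along the beam. Barrel 22 across from x = -75 to 45, thicker head 30 across from x = 45 to the lens at x = 70. Axis 55 above the bench while in the rest.
- lens (a point): Centre of the torch's lens, 70 ahead of the torch's origin along its x.
- beam (a point): Point on the beam's axis 60 ahead of the lens (130 ahead of the torch's origin).
- rest: Fixed torch rest: base 130 (x) by 60 by 10 high, with two open V posts, 8 thick, at x = -45 and x = 35 that carry the barrel; 72 clear between them. Origin: centre of the underside; x as the beam of the torch that lies in it.
- rest_seat (a point): Where the torch's origin lies in the rest: above the rest's origin, 55 above the bench.
- tape: White tape roll, 84 across, 45 high, standing flat; origin centre of the underside. Leave alone.
- jar: Small jar with a black lid, 40 across, 32 high; origin centre of the underside. Leave alone.
- driver: Screwdriver about 120 long lying on the bench; x along it. Leave alone.
Things that resemble listed ones, but are neither listed nor needed, are in the scene too. Leave any brown, pink or turquoise look-alike of the torch alone.

How it is judged (in metres and radians):
On the way, in this order (a step that is already met when the one before it is completed fails the run):
1. the clip is squeezed open and lifted off its stand (value of joint clip_left above 0.15 rad and contact force between clip and stand below 0.1 N and height (world z) of clip above 0.09 m), for 0.1 s.
2. the clip sits over the middle of the phone's upper edge, let go, gripping, and the cover is shut (y of clip in the frame of edge between -0.02 and 0.02 m and x of clip in the frame of edge between -0.006 and 0.006 m and z of clip in the frame of edge between -0.004 and 0.012 m and angle between the y axis of clip and the x axis of phone, either way round below 0.25 rad and angle between clip's own z axis and vertical below 0.25 rad and contact force between clip and phone above 2 N and value of joint cover below 0.015 rad and contact force between the fingers and clip below 0.1 N), for 0.3 s.
3. the torch is held still, aimed squarely at the camera window from 35 to 90 mm, for about 2 s (y of beam in the frame of window between -0.012 and 0.012 m and z of beam in the frame of window between -0.012 and 0.012 m and x of lens in the frame of window between 0.035 and 0.09 m and angle between the x axis of torch and the x axis of window, either way round below 0.25 rad and linear speed of torch below 0.03 m/s and value of joint cover below 0.015 rad), for 1.8 s.
At the end, for the whole second after the job is handed in: Clip let go on the upper edge, within 20 mm of its middle, upright and square within 0.25 rad, crown at most 12 mm above the edge and 6 mm off its centre line; cover shut (under 0.015 rad); torch let go, at rest in both V posts within 15 mm of where it lay, pointing the same way (all of step 2 and distance between torch and rest_seat below 0.015 m and z of torch in the frame of rest_seat below 0.006 m and angle between the x axis of torch and the x axis of rest, either way round below 0.12 rad and x of lens in the frame of rest above 0.04 m and contact force between torch and rest above 0.2 N and linear speed of each of torch, clip below 0.02 m/s); the robot touches nothing.
It fails at once if the torch touches the phone (contact force between torch and phone above 0.5 N).
It fails at once if the tape roll is disturbed (moved more than 20 mm) (distance of tape from where it was at the start of the episode above 0.02 m).
It fails at once if the jar is disturbed (moved more than 20 mm) (distance of jar from where it was at the start of the episode above 0.02 m).
It fails at once if the screwdriver is disturbed (moved more than 20 mm) (distance of driver from where it was at the start of the episode above 0.02 m).
It also fails if it takes over 64 s, if anything falls off the work surface, if the arm or the gripper's body presses on something with over 40 N, if the wrist force passes 120 N, or if a joint passes its speed limit or range.

## Working session

There is one attempt and no reset: what is moved stays moved. The work goes in short steps, Python scripts to look and compute and a shell command to move; the robot and the scene stay as the last step left them, time stands still between calls to the robot, and variables do not carry over. Pictures are saved under pics/ and viewed, at most 15 in all, crops included, and the job is handed in when it is done.

```bash
ls; mkdir -p pics; python3 - <<'E'
from plant import r
import cv2,numpy as np
s=r.get_state(); print(s['t'],s['position'],s['ee_rot'],s['grip_width'],s['force'])
for c in('scene','side'):
    im=r.snapshot(c); cv2.imwrite(f'pics/{c}0.png',im[:,:,::-1])
    k=r.calibration(c); print(c,k)
    for th in ['phone','edge','window','clip','clip_grip','stand','torch','lens','rest','tape','jar','driver']:
        try:
            print(th,[(round(d['score'],2),np.round(d['location']).tolist()) for d in r.tip_of(th,c)][:4])
        except Exception as e: print(th,e)
print(r.calibration('wrist'))
E
```

```text
pics
0.0 [ 6.49354401e+02 -2.52877424e-02  2.30391465e+02] [-2.22057206e+00 -2.22065858e+00  2.14861779e-03] 85.34435857405616 [-0.04040546 -0.34661588 -0.51723775]
scene {'fx': 380.7994390484603, 'fy': 380.7994390484603, 'cx': 319.35826476802254, 'cy': 197.49668601287635, 'extrinsics': array([[-5.29396826e-01,  8.48266892e-01,  1.35011387e-02,
         3.05986531e+02],
       [-6.68602439e-01, -4.26959880e-01,  6.08831700e-01,
         3.13932229e+02],
       [ 5.22216219e-01,  3.13286675e-01,  7.93184518e-01,
        -1.36901821e+03],
       [ 0.00000000e+00,  0.00000000e+00,  0.00000000e+00,
         1.00000000e+00]])}
phone [(0.86, [344.0, 196.0])]
edge [(0.71, [341.0, 184.0])]
window [(0.66, [356.0, 195.0])]
clip [(0.6, [439.0, 255.0])]
clip_grip [(0.57, [444.0, 247.0])]
stand [(0.84, [435.0, 269.0])]
torch [(0.68, [226.0, 204.0]), (0.63, [262.0, 116.0]), (0.56, [253.0, 147.0]), (0.56, [281.0, 281.0])]
lens [(0.82, [248.0, 207.0]), (0.74, [275.0, 127.0]), (0.72, [268.0, 260.0]), (0.6, [272.0, 137.0])]
rest [(0.96, [250.0, 159.0]), (0.55, [443.0, 256.0])]
tape [(0.87, [268.0, 228
[... 846 characters left out ...]
.63, [454.0, 176.0])]
lens [(0.81, [421.0, 194.0]), (0.78, [334.0, 170.0]), (0.77, [408.0, 176.0]), (0.7, [278.0, 178.0])]
rest [(0.84, [388.0, 173.0]), (0.62, [409.0, 174.0])]
tape []
jar [(0.64, [258.0, 240.0])]
driver [(0.57, [296.0, 215.0])]
{'fx': 309.70691628693146, 'fy': 309.70691628693146, 'cx': 318.55733324011504, 'cy': 197.0784391241643, 'mount': array([[-1.41429691e-03,  9.49546899e-01,  3.13621884e-01,
         8.22403470e+01],
       [ 9.99998243e-01,  9.57130004e-04,  1.61166876e-03,
         2.75857298e-01],
       [ 1.23017816e-03,  3.13623612e-01, -9.49546585e-01,
        -1.41849125e+02],
       [ 0.00000000e+00,  0.00000000e+00,  0.00000000e+00,
         1.00000000e+00]])}
```

View pics/scene0.png

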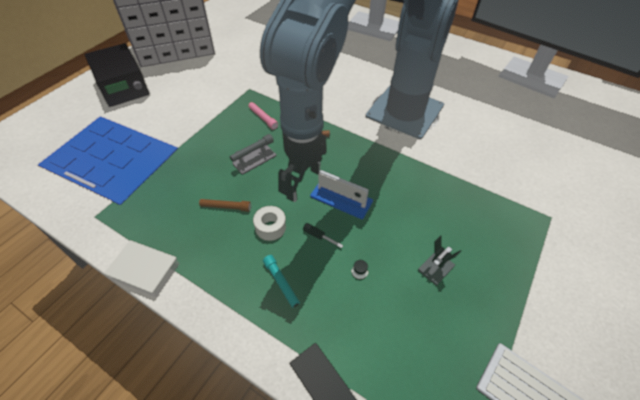

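View pics/side0.png

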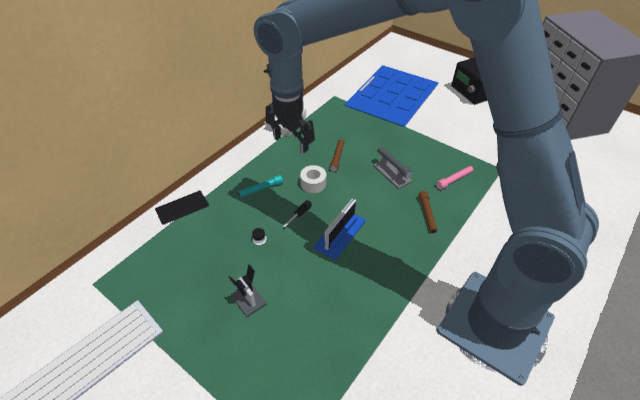

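The real torch is the dark one in the grey rest (scene 253,150 / side 394,165). The look-alikes are brown at scene (226,204) and side (428,212), pink at scene (262,116) and turquoise at scene (281,281). The clip is black, on its stand (scene 439,255 / side 245,282). The phone is in its cradle (scene 344,194 / side 342,230).

```bash
cat > h.py <<'E'
from plant import r
import cv2,numpy as np
from scipy.spatial.transform import Rotation as R
from scipy.optimize import least_squares
def proj(c,P,pose=None):
    k=r.calibration(c); P=np.atleast_2d(np.asarray(P,float))
    if c=='wrist':
        p,rv=pose; T=np.array(k['mount']); 
        Q=(P-p)@R.from_rotvec(rv).as_matrix()     # tool coords
        Q=(Q-T[:3,3])@T[:3,:3]
        v=np.c_[Q[:,0],-Q[:,1],-Q[:,2]]
        rr=np.hypot(v[:,0],v[:,1])+1e-9; th=np.arctan2(rr,v[:,2])
        return np.c_[k['cx']+k['fx']*th*v[:,0]/rr,k['cy']+k['fy']*th*v[:,1]/rr]
    E=np.array(k['extrinsics']); Q=P@E[:3,:3].T+E[:3,3]
    return np.c_[k['cx']+k['fx']*Q[:,0]/-Q[:,2],k['cy']-k['fy']*Q[:,1]/-Q[:,2]]
def tri(obs,x0=(600,0,50),z=None):
    """obs: list of (cam,uv,pose)"""
    f=lambda x:np.concatenate([(proj(c,x,p)[0]-uv) for c,uv,p in obs]+([[(x[2]-z)*1.]] if z is not None else []))
    s=least_squares(f,x0,loss='soft_l1'); return s.x,np.abs(s.fun).max()
def yawpose(x,y,yaw,P,z=0):
    c,s=np.cos(yaw),np.sin(yaw); P=np.atleast_2d(P)
    return np.c_[x+c*P[:,0]-s*P[:,1],y+s*P[:,0]+c*P[:,1],z+P[:,2]]
def snap(c):
    s=r.get_state(); pose=(s['position'],s['ee_rot']); return r.snapshot(c),pose
def best(th,c,near=None,rad=40):
    for d in r.tip_of(th,c):
        u=np.array(d['location'])
        if near is None or np.linalg.norm(u-near)<rad: return u
E
python3 - <<'E'
from h import *
O=dict(phone=[(344,196),(342,233),None],edge=[(341,184),(341,214),87],window=[(356,195),(331,231),62],clip=[(439,255),(245,282),70],grip=[(444,247),(242,275),110],stand=[(435,269),(247,298),0],
 torch=[(253,147),(394,165),55],lens=[(272,137),(408,176),55],rest=[(250,159),(388,173),0],jar=[(360,272),(258,240),0],driver=[(324,238),(296,215),None])
for n,(a,b,z) in O.items():
    x,e=tri([('scene',a,None),('side',b,None)]); x2,e2=tri([('scene',a,None),('side',b,None)],z=z) if z is not None else (x,e)
    print(n,x.round(),round(e,1),x2.round(),round(e2,1))
a=cv2.imread('pics/scene0.png');b=cv2.imread('pics/side0.png')
crops=[a[120:190,215:295],a[165:220,305:385],a[225:295,400:480],b[135:205,365:445],b[190:265,300:380],b[255:325,205:285]]
rows=[cv2.resize(c,(266,266),interpolation=cv2.INTER_CUBIC) for c in crops]
cv2.imwrite('pics/c1.png',np.vstack([np.hstack(rows[:3]),np.hstack(rows[3:])]))
E
```

```text
phone [463.  11.  12.] 1.0 [463.  11.  12.] 1.0
edge [476.   3.  79.] 1.7 [475.   5.  87.] 3.5
window [473.  52.  56.] 0.9 [473.  54.  62.] 2.1
clip [540. 320.  71.] 0.1 [540. 320.  70.] 0.1
grip [539. 322. 108.] 0.5 [539. 323. 110.] 0.6
stand [538. 327.   2.] 0.2 [538. 327.   0.] 0.5
torch [ 478. -303.   47.] 1.1 [ 479. -300.   55.] 2.4
lens [ 414. -278.   53.] 0.6 [ 414. -277.   55.] 0.8
rest [ 496. -308.    2.] 2.1 [ 495. -308.    0.] 2.4
jar [648. 167.  -3.] 0.1 [648. 168.  -0.] 0.6
driver [615.  36.   8.] 0.6 [615.  36.   8.] 0.6
```

View pics/c1.png

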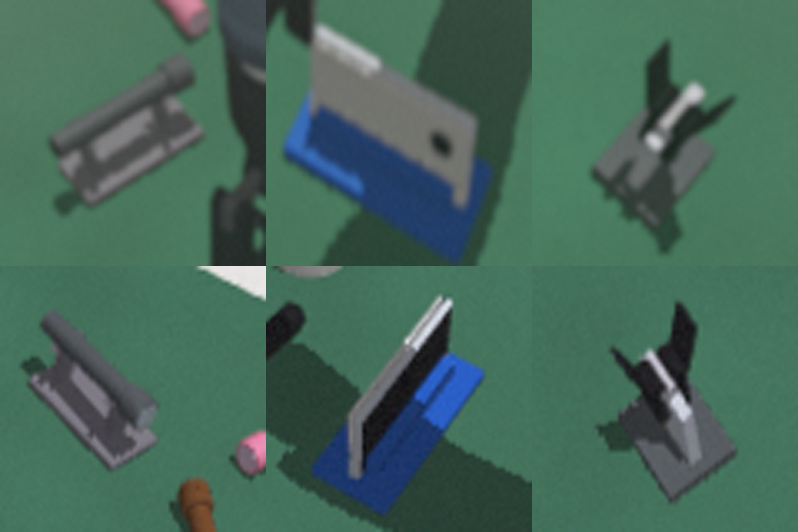

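The crops confirm the choice. The dark torch lies in the grey rest, head towards the robot and +y. The clip is astride its stand with its handles splayed. The phone's cover and window face +x. I'll look at the phone from close by, then the clip.

```bash
python3 -m crank '[[1,-10,-45,-20,0,0,0],[1,-20,-85,-40,0,0,0],[1,-30,-130,-50,0,0,0],[1,-30,-130,-50,0,0,0]]'
cat > look.py <<'E'
from h import *
import sys
name=sys.argv[1]; things=sys.argv[2:]
im,pose=snap('wrist'); cv2.imwrite(f'pics/{name}.png',im[:,:,::-1]); np.savez(f'{name}.npz',p=pose[0],r=pose[1])
print(np.round(pose[0],1),np.round(pose[1],3),r.get_state()['t'])
out={}
for t in things:
    print(t,[(round(d['score'],2),np.round(d['location'],1).tolist()) for d in r.tip_of(t,'wrist')][:3])
    m=r.silhouettes(t,'wrist')[:2]
    for i,d in enumerate(m): cv2.imwrite(f'{name}_{t}_{i}.png',d['region'].astype(np.uint8)*255); print('  sil',round(d['score'],2),d['bbox'])
E
python3 look.py w1 phone edge window
```

```text
t: 1.7
position: [515.4, -32.1, 282.3]
ee_rot: [-2.224, -2.218, 0.003]
force: [0.6, -1.0, 0.4]
grip_width: 85.2
finger_force: 0.0
[515.4 -32.1 282.3] [-2.224 -2.218  0.003] 1.75
phone [(0.8, [286.1, 130.6]), (0.44, [413.9, 209.5])]
  sil 0.8 [252.5, 68.5, 67.8, 132.7]
edge [(0.85, [277.2, 138.1])]
  sil 0.97 [250.9, 65.8, 68.8, 135.0]
window [(0.8, [285.3, 89.6]), (0.56, [297.7, 333.0])]
  sil 0.71 [279.2, 72.0, 15.6, 119.1]
```

View pics/w1.png

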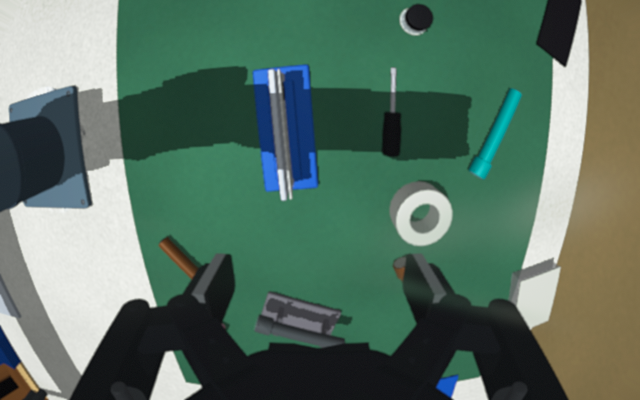

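The wrist view shows the cradle and phone with corners at about (254,70), (309,65), (318,186) and (265,191). The driver is at (392,110), the tape at (420,213), the jar at (417,18) and the rest with the dark torch at (300,315). I'll fit the phone pose from the blue cradle outline and move over the clip.

```bash
python3 - <<'E'
from h import *
im=cv2.imread('pics/w1.png'); d=np.load('w1.npz'); pose=(d['p'],d['r'])
hsv=cv2.cvtColor(im,cv2.COLOR_BGR2HSV)
m=cv2.inRange(hsv,(105,120,40),(130,255,255)); m[:, :230]=0; m[:,340:]=0; m[220:]=0
pts=cv2.findNonZero(cv2.morphologyEx(m,cv2.MORPH_OPEN,np.ones((3,3)))); h=cv2.convexHull(pts)
for eps in (3,4,5,6): 
    q=cv2.approxPolyDP(h,eps,True)[:,0]; print(eps,q.tolist())
# fit: hull of projected cradle base vs blue hull (IoU) + tip points
C=np.array([[sx*37.5,sy*85,z] for sx in(-1,1) for sy in(-1,1) for z in(0,12)]+[[sx*17,sy*85,31] for sx in(-1,1) for sy in(-1,1)])
hp=h[:,0].astype(np.float32)
def f(v):
    P=proj('wrist',yawpose(*v,C),pose).astype(np.float32); H=cv2.convexHull(P)
    a=[cv2.pointPolygonTest(H,(float(x),float(y)),True) for x,y in hp]
    b=[cv2.pointPolygonTest(h.astype(np.float32),(float(x),float(y)),True) for x,y in H[:,0]]
    return np.r_[a,b]
s=least_squares(f,[473,6,0.1],diff_step=1e-3,x_scale=[10,10,.1],loss='soft_l1'); print(s.x,np.abs(s.fun).round(1))
E_=[[0,0,87]];W=[[4.75,50,62]]
for v in [s.x]:
    for c,e,w in(('wrist',(277.2,138.1),(285.3,89.6)),('scene',(341,184),(356,195)),('side',(341,214),(331,231))):
        print(c,proj(c,yawpose(*v,E_),pose)-e,proj(c,yawpose(*v,W),pose)-w)
E
python3 -m crank '[[1,50,5,0,0,0,0],[1,100,10,0,0,0,0],[1,150,15,0,0,0,0],[1,200,20,10,0,0,0],[1,250,20,20,0,0,0]]'
python3 -m crank '[[1,50,0,10,0,0,0],[1,80,0,20,0,0,0],[1,80,0,20,0,0,0]]'
python3 look.py w2 clip clip_grip stand
```

```text
3 [[315, 187], [266, 190], [254, 70], [308, 66]]
4 [[315, 187], [266, 190], [254, 70], [308, 66]]
5 [[315, 187], [266, 190], [254, 70], [308, 66]]
6 [[315, 187], [266, 190], [254, 70], [308, 66]]
[4.70091990e+02 7.93976185e+00 7.10940515e-02] [0.9 2.6 4.9 5.8 1.4 0.6 0.3 0.  0.1 0.1 0.1 0.3 0.6 1.  0.2 0.8 1.3 0.8
 0.7 0.4 0.  0.1 1.7 3.3 5.8 5.8 2.9 1.6 1.4 1.4 1.3 0.8]
wrist [[ 0.44803716 -0.9549178 ]] [[-4.75533084  2.29090036]]
scene [[ 1.89719152 -4.31415174]] [[ 1.83738806 -1.74378731]]
side [[-0.21179452  1.29742843]] [[-1.51181884  0.93157702]]
t: 2.55
position: [540.9, 219.5, 261.4]
ee_rot: [2.221, 2.221, 0.001]
force: [1.1, 0.8, 0.6]
grip_width: 85.5
finger_force: 0.0
t: 2.85
position: [537.3, 303.7, 239.4]
ee_rot: [-2.209, -2.228, 0.002]
force: [0.2, 0.2, 0.5]
grip_width: 85.5
finger_force: 0.0
[537.3 303.7 239.4] [-2.209e+00 -2.228e+00  2.000e-03] 2.9
clip [(0.75, [320.2, 155.2])]
  sil 0.59 [299.8, 129.3, 44.1, 72.2]
clip_grip [(0.72, [319.0, 164.5])]
  sil 0.61 [298.6, 133.1, 43.0, 70.3]
stand [(0.97, [311.1, 142.2])]
  sil 0.59 [277.8, 116.7, 78.0, 61.5]
  sil 0.38 [380.5, 247.5, 25.0, 35.3]
```

View pics/w2.png

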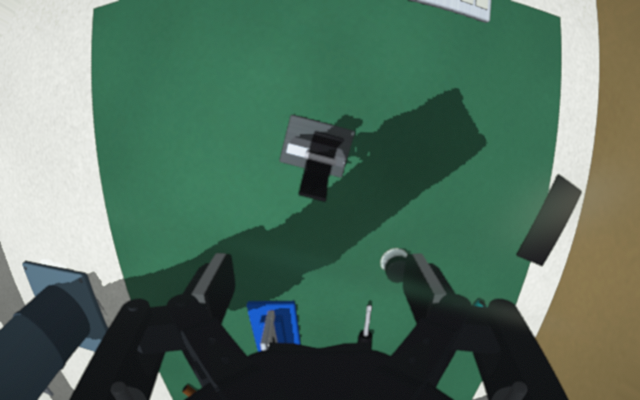

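The clip sits at about (320,155). Its plate runs from (287,150) to (345,162), so clip x is near world x, tilted about -0.2 rad, and the squeeze is along world y. I'll turn the gripper to match and look from closer.

```bash
python3 -c "
from h import *
print(r.get_state()['q'].round(2) if hasattr(r.get_state()['q'],'round') else r.get_state()['q'])
d=np.load('w2.npz')
o=[('wrist',(320.2,155.2),(d['p'],d['r'])),('scene',(439,255),None),('side',(245,282),None)]
print(tri(o)); o2=[('wrist',(319,164.5),(d['p'],d['r'])),('scene',(444,247),None),('side',(242,275),None)];print(tri(o2)); print(tri(o[:1],z=70),tri(o2[:1],z=110))
"
python3 -m crank '[[1,5,1,10,0,0,-0.14],[1,10,2,20,0,0,-0.28],[1,15,3,30,0,0,-0.42],[1,17,3,40,0,0,-0.56],[1,17,3,45,0,0,-0.7]]'
python3 -m crank '[[1,0,0,0,0,0,-0.14],[1,0,0,0,0,0,-0.28],[1,0,0,0,0,0,-0.42],[1,0,0,0,0,0,-0.56],[1,0,0,0,0,0,-0.67]]'
python3 -m crank '[[1,0,0,0,0,0,0],[1,0,0,0,0,0,0]]'
python3 look.py w3 clip clip_grip stand
```

```text
[-0.48  0.47 -0.13  1.62  0.07  1.06 -0.63]
(array([537.88306113, 325.04391805,  69.03829074]), np.float64(3.08808915395349))
(array([536.95426743, 326.24092357, 108.61578117]), np.float64(2.226366626414972))
(array([537.91423101, 328.44685906,  70.        ]), np.float64(2.2737367544323206e-13)) (array([536.85336046, 327.31323705, 110.        ]), np.float64(3.8397729440475814e-10))
t: 3.7
position: [543.0, 313.4, 196.3]
ee_rot: [-1.318, -2.852, 0.001]
force: [-0.1, -0.1, 0.2]
grip_width: 85.4
finger_force: 0.0
t: 4.2
position: [543.6, 313.0, 197.3]
ee_rot: [0.309, 3.126, -0.0]
force: [0.3, 0.9, -0.3]
grip_width: 85.5
finger_force: 0.0
t: 4.4
position: [543.4, 313.4, 197.1]
ee_rot: [0.321, 3.125, -0.0]
force: [0.9, -0.4, -0.5]
grip_width: 85.6
finger_force: 0.0
[543.4 313.4 197.1] [ 0.321  3.125 -0.   ] 4.45
clip [(0.89, [333.6, 174.8]), (0.19, [133.5, 259.5])]
  sil 0.63 [294.1, 157.8, 79.6, 56.0]
  sil 0.57 [22.3, 122.5, 119.4, 90.3]
clip_grip [(0.8, [328.8, 190.6]), (0.48, [87.9, 173.6])]
  sil 0.86 [291.9, 159.3, 80.5, 56.9]
  sil 0.71 [0.0, 193.5, 14.3, 56.3]
stand [(0.79, [328.1, 157.3])]
  sil 0.83 [301.4, 121.3, 59.9, 87.9]
  sil 0.5 [98.1, 252.4, 70.2, 26.6]
```

View pics/w3.png

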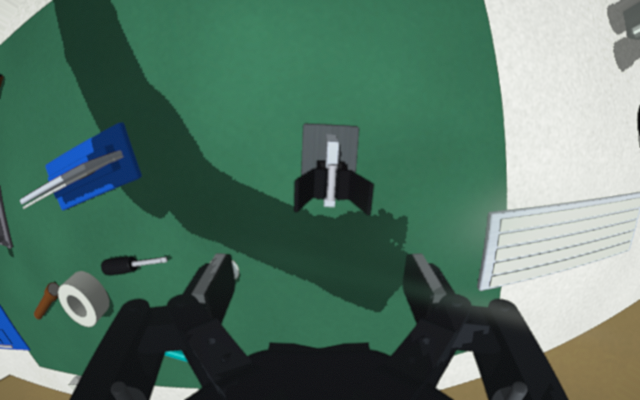

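The view is nearly end-on to the plate, whose top runs from (333,141) to (330,207). The foot's far corners are at (303,124) and (359,126), and the handles are symmetric. I'll fit the stand pose from these.

```bash
python3 - <<'E'
from h import *
d=np.load('w3.npz'); pose=(d['p'],d['r'])
P=np.array([[-30,0,70],[30,0,70],[-40,-30,12],[-40,30,12],[0,0,70],[0,0,110]]) 
# far end is larger world x ; yaw unknown by pi -> use stand frame with +x far
P=np.array([[30,0,70],[-30,0,70],[40,30,12],[40,-30,12],[0,0,70],[0,0,110]],float)
uv=np.array([(333,141),(330,207),(303.5,124),(359,126),(333.6,174.8),(328.8,190.6)])
w=np.array([1,1,1,1,.5,.5])
f=lambda v:((proj('wrist',yawpose(*v,P),pose)-uv)*w[:,None]).ravel()
s=least_squares(f,[538,325,-.2],x_scale=[10,10,.1],loss='soft_l1');print(s.x);print(s.fun.reshape(-1,2).round(1))
M=R.from_rotvec(pose[1]).as_matrix(); print('tool x,y axes',M[:,0].round(3),M[:,1].round(3), 'yaw of tool y',np.arctan2(M[1,1],M[0,1]))
t=np.array([s.x[0],s.x[1],91]); print('tool delta to TCP z91',M.T@(t-pose[0]))
print(yawpose(*s.x,[[0,0,0]]), [ (n,proj(c,np.r_[s.x[:2],70]).round(1)) for n,c in (('scene','scene'),('side','side'))])
E
```

```text
[ 4.74449922e+02  3.40724847e+02 -1.54487184e-01]
[[   0.     0.6]
 [  -0.2 -134.1]
 [  55.5   18.2]
 [ -56.3   18.8]
 [  -1.1  -33.7]
 [   2.5  -40.8]]
tool x,y axes [-0.979  0.203 -0.   ] [0.203 0.979 0.   ] yaw of tool y 1.3659230366876876
tool delta to TCP z91 [ 73.06124135  12.71377593 106.05295585]
[[474.44992239 340.72484686   0.        ]] [('scene', array([[456.3, 239.6]])), ('side', array([[258.4, 302.5]]))]
```

```bash
python3 - <<'E'
from h import *
d=np.load('w3.npz'); pose=(d['p'],d['r'])
P=np.array([[-30,0,70],[30,0,70],[-40,-30,12],[-40,30,12],[0,0,70],[0,0,110]],float)
uv=np.array([(333,141),(330,207),(303.5,124),(359,126),(333.6,174.8),(328.8,190.6)])
w=np.array([1,1,1,1,.5,.5])
f=lambda v:((proj('wrist',yawpose(*v,P),pose)-uv)*w[:,None]).ravel()
s=least_squares(f,[538,325,-.2],x_scale=[10,10,.1],loss='soft_l1');print(s.x);print(s.fun.reshape(-1,2).round(1))
M=R.from_rotvec(pose[1]).as_matrix(); print('yaw of tool y',np.arctan2(M[1,1],M[0,1]))
t=np.array([s.x[0],s.x[1],91]); print('tool delta to TCP z91',M.T@(t-pose[0]))
E
```

```text
[ 5.33468053e+02  3.28960313e+02 -2.42207732e-01]
[[ 0.2  0.9]
 [ 0.  -0.4]
 [-1.  -0.1]
 [ 0.3  0.3]
 [-1.   0.1]
 [ 2.4 -1.4]]
yaw of tool y 1.3659230366876876
tool delta to TCP z91 [ 12.8839601   13.20210763 106.07338247]
```

```bash
python3 -m crank '[[1,13,13,25,0,0,0.04],[1,13,13,50,0,0,0.04],[1,13,13,50,0,0,0.04]]'
python3 -m crank '[[1,0,0,30,0,0,0],[1,0,0,54,0,0,0],[1,0,0,54,0,0,0],[1,0,0,54,0,0,0]]'
python3 -m crank '[[0.5,0,0,0,0,0,0],[0.3,0,0,0,0,0,0],[0.1,0,0,0,0,0,0],[0,0,0,0,0,0,0],[0,0,0,0,0,0,0]]' 30
python3 -m crank '[[0,0,0,0,0,0,0],[0,0,0,0,0,0,0],[0,0,0,0,0,0,0]]' 30
```

```text
t: 5.05
position: [530.5, 328.4, 143.7]
ee_rot: [-0.375, -3.114, 0.006]
force: [-0.3, -0.6, 0.0]
grip_width: 85.6
finger_force: 0.0
t: 5.45
position: [533.5, 329.5, 94.0]
ee_rot: [0.378, 3.118, 0.001]
force: [0.2, -0.1, -0.0]
grip_width: 85.3
finger_force: 0.0
t: 5.95
position: [534.5, 328.2, 97.1]
ee_rot: [0.379, 3.115, -0.003]
force: [-6.8, -8.6, 26.4]
grip_width: 31.1
finger_force: 27.4
t: 6.25
position: [534.5, 328.2, 97.1]
ee_rot: [0.379, 3.115, -0.003]
force: [-5.3, -8.6, 26.4]
grip_width: 31.2
finger_force: 27.5
```

```bash
python3 -m crank '[[0,0,0,-10,0,0,0],[0,0,0,-35,0,0,0],[0,0,0,-70,0,0,0],[0,0,0,-100,0,0,0],[0,0,0,-100,0,0,0]]' 30
python3 look.py w4 clip clip_grip
python3 - <<'E'
from h import *
for c in('scene','side'):
    im=r.snapshot(c); cv2.imwrite(f'pics/{c}4.png',im[:,:,::-1])
    print(c,[(round(d['score'],2),np.round(d['location'],1).tolist()) for d in r.tip_of('clip',c)][:3])
a=cv2.imread('pics/scene4.png');b=cv2.imread('pics/side4.png');w=cv2.imread('pics/w4.png')
f=lambda c:cv2.resize(c,(400,400),interpolation=cv2.INTER_CUBIC)
cv2.imwrite('pics/c4.png',np.hstack([f(b[200:320,180:300]),f(w[120:360,200:440])]))
E
```

```text
t: 6.75
position: [535.3, 331.7, 198.4]
ee_rot: [0.377, 3.112, 0.01]
force: [0.8, 0.7, -0.5]
grip_width: 30.7
finger_force: 31.7
[535.3 331.7 198.4] [0.377 3.112 0.01 ] 6.8
clip [(0.81, [319.8, 240.7])]
  sil 0.72 [282.9, 208.1, 71.6, 109.5]
  sil 0.64 [0.0, 211.0, 16.7, 51.1]
clip_grip [(0.6, [318.5, 278.5])]
  sil 0.77 [280.5, 210.5, 73.1, 111.5]
scene [(0.93, [454.0, 233.6])]
side []
```

View pics/c4.png

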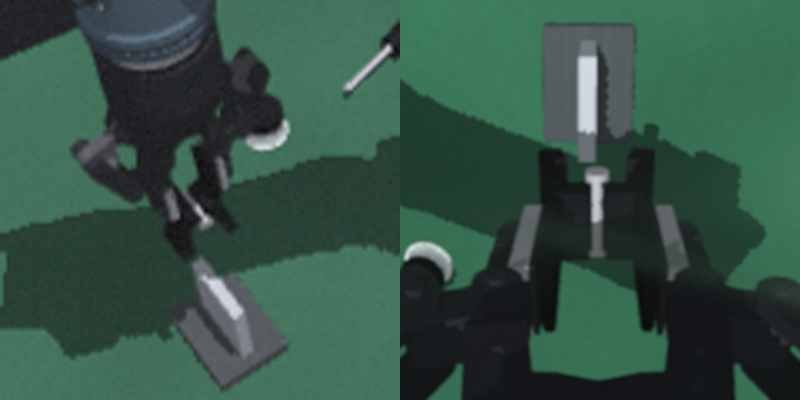

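The clip is held open and straight, clear of the stand. I'll compute its offset in the tool frame and the move to the phone.

```bash
python3 - <<'E'
from h import *
d=np.load('w4.npz'); pose=(d['p'],d['r']); M=R.from_rotvec(pose[1]).as_matrix()
x,e=tri([('wrist',(319.8,240.7),pose),('scene',(454,233.6),None)],x0=(535,330,170)); print(x,e,'tool frame',M.T@(x-pose[0]))
for g in (5,0,-5):
  for z in (20,25,30): print(g,z,proj('wrist',pose[0]+M@[g,0,z],pose).round(1)[0],proj('scene',pose[0]+M@[g,0,z]).round(1)[0])
print(M[:,0],M[:,1],M[:,2], r.get_state()['q'])
E
```

```text
[537.54931886 333.43020922 173.54966066] 3.32986495074465 tool frame [-1.65849137  2.03360583 24.89371348]
5 20 [315.9 234.2] [458.9 231. ]
5 25 [316.  230.6] [458.2 232.2]
5 30 [316.1 227.2] [457.5 233.4]
0 20 [316.  241.9] [457.6 232.3]
0 25 [316.  238.2] [457.  233.5]
0 30 [316.1 234.6] [456.3 234.7]
-5 20 [316.  249.5] [456.4 233.6]
-5 25 [316.1 245.6] [455.7 234.8]
-5 30 [316.1 241.9] [455. 236.]
[-0.97112608  0.23849043 -0.00603768] [0.23844773 0.97112995 0.00702172] [ 0.00753798  0.00537931 -0.99995712] [-0.32458447  0.57693442 -0.42907372  1.61944468  0.27161512  1.00630254
  0.49107292]
```

```bash
python3 -m crank '[[0,-3,-45,0,0,0,0.14],[0,-6,-90,0,0,0,0.28],[0,-9,-135,0,0,0,0.42],[0,-12,-180,0,0,0,0.56],[0,-14,-225,0,0,0,0.7]]'
python3 -m crank '[[0,-17,-20,0,0,0,0.14],[0,-34,-40,0,0,0,0.28],[0,-50,-60,0,0,0,0.42],[0,-67,-80,0,0,0,0.56],[0,-67,-80,0,0,0,0.56]]'
python3 -m crank '[[0,0,0,0,0,0,0],[0,0,0,0,0,0,0]]'
python3 look.py w5 phone window edge clip
python3 -c "
import cv2
w=cv2.imread('pics/w5.png'); cv2.imwrite('pics/c5.png',cv2.resize(w[60:360,200:440],None,fx=2,fy=2,interpolation=cv2.INTER_CUBIC))"
```

```text
t: 7.7
position: [492.2, 105.8, 192.7]
ee_rot: [1.432, 2.796, -0.0]
force: [0.3, -0.0, -1.1]
grip_width: 31.3
finger_force: 31.7
t: 8.2
position: [466.5, 2.6, 192.6]
ee_rot: [2.151, 2.289, -0.004]
force: [0.1, 0.8, -1.3]
grip_width: 30.6
finger_force: 31.7
t: 8.4
position: [467.9, 7.5, 192.8]
ee_rot: [-2.139, -2.301, -0.001]
force: [-0.4, 0.8, -0.6]
grip_width: 31.0
finger_force: 31.7
[467.9   7.5 192.8] [-2.139e+00 -2.301e+00 -1.000e-03] 8.45
phone [(0.87, [320.0, 169.0])]
  sil 0.67 [283.6, 97.4, 76.3, 134.5]
window [(0.85, [326.8, 128.5])]
  sil 0.21 [427.6, 238.7, 67.6, 72.2]
edge [(0.93, [319.8, 196.0])]
  sil 0.96 [286.1, 94.8, 73.4, 134.4]
clip [(0.73, [319.5, 241.0])]
  sil 0.63 [285.6, 206.7, 71.8, 110.9]
  sil 0.26 [426.0, 111.8, 35.3, 105.6]
```

View pics/c5.png

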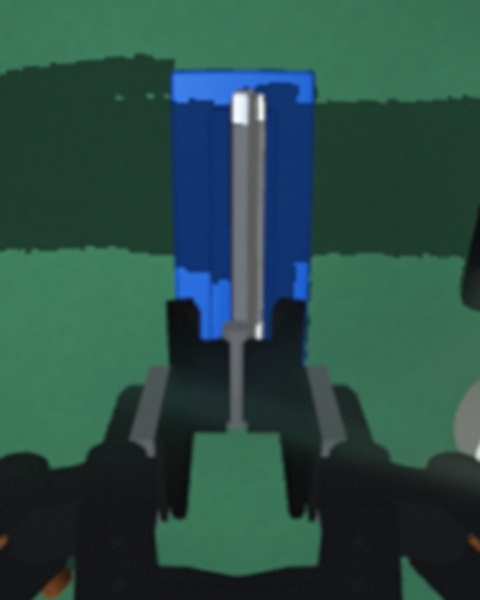

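The clip hangs in line with the phone. The crown is at (318,225), the phone's edge runs at columns 316 to 332.5, and the far cradle corners are at (286,96) and (356.5,96). I'll fit the phone pose again.

```bash
python3 - <<'E'
from h import *
d=np.load('w5.npz'); pose=(d['p'],d['r']); M=R.from_rotvec(pose[1]).as_matrix()
P=np.array([[-37.5,85,12],[37.5,85,12],[-4.75,75,87],[8.2,75,87],[4.75,50,62.]])
uv=np.array([(286,96),(356.5,96),(316,106.5),(332.5,106.5),(326.8,128.5)])
L=np.array([[-4.75,-20,87],[8.2,-20,87],[-4.75,30,87],[8.2,30,87]]); lu=np.array([316.5,332,316.2,332.3])
f=lambda v:np.r_[(proj('wrist',yawpose(*v,P),pose)-uv).ravel()*np.repeat([1,1,1,1,.5],2),proj('wrist',yawpose(*v,L),pose)[:,0]-lu]
s=least_squares(f,[470,8,.07],x_scale=[10,10,.1],loss='soft_l1');print(s.x,s.fun.round(1))
v=s.x
print('yaw tool y',np.arctan2(M[1,1],M[0,1])-0, 'phone',v[2])
e=np.r_[v[:2],87]; print('edge in tool',M.T@(e-pose[0]))
# clip crown apparent tool y: 
for y in(0,1,2,3): print(y,proj('wrist',pose[0]+M@[13,y,25],pose).round(1),proj('wrist',pose[0]+M@[-13,y,30],pose).round(1))
E
```

```text
[4.70893425e+02 8.32528402e+00 7.57566379e-02] [-1.2 -0.3  1.2 -0.5  0.   0.1 -0.1  0.1  0.2  2.8  0.2 -0.3  0.1 -0.1]
yaw tool y 0.07276377880428404 phone 0.07575663793180176
edge in tool [  0.59700147   3.04658487 105.84802418]
0 [[318.4 220.1]] [[318.5 255. ]]
1 [[320.1 220.1]] [[320.1 255. ]]
2 [[321.8 220.1]] [[321.7 255. ]]
3 [[323.6 220.1]] [[323.2 255. ]]
```

```bash
python3 -m crank '[[0,1,3,20,0,0,0],[0,1,3,40,0,0,0],[0,1,3,55,0,0,0],[0,1,3,65,0,0,0],[0,1,3,72,0,0,0]]'
python3 -m crank '[[0,0,0,2,0,0,0],[0,0,0,4,0,0,0],[0,0,0,6,0,0,0],[0,0,0,6,0,0,0]]'
```

```text
t: 9.35
position: [470.4, 7.5, 120.2]
ee_rot: [-2.142, -2.298, 0.001]
force: [0.4, 0.2, -0.8]
grip_width: 31.4
finger_force: 31.7
t: 9.75
position: [470.7, 7.5, 115.0]
ee_rot: [2.142, 2.298, 0.0]
force: [-0.4, 0.4, -0.7]
grip_width: 30.7
finger_force: 31.7
```

```bash
python3 -m crank '[[0,0,0,1,0,0,0],[0,0,0,2,0,0,0],[0,0,0,2,0,0,0]]'
python3 -m crank '[[0,0,0,1,0,0,0],[0,0,0,2,0,0,0],[0,0,0,2,0,0,0]]'
```

```text
t: 10.05
position: [471.0, 7.6, 114.2]
ee_rot: [2.142, 2.297, 0.001]
force: [-3.5, 0.3, 15.3]
grip_width: 31.0
finger_force: 34.2
t: 10.35
position: [471.1, 7.7, 113.9]
ee_rot: [2.142, 2.297, 0.001]
force: [-11.0, -0.2, 37.8]
grip_width: 30.8
finger_force: 38.1
```

```bash
python3 -m crank '[[0,0,0,-1.5,0,0,0],[0.6,0,0,-1.5,0,0,0],[0.8,0,0,-1.5,0,0,0],[1,0,0,-1.5,0,0,0],[1,0,0,-1.5,0,0,0]]'
python3 -m crank '[[1,0,0,0,0,0,0],[1,0,0,0,0,0,0]]'
python3 look.py w6 clip 
python3 - <<'E'
from h import *
im=r.snapshot('side'); print(r.tip_of('clip','side')[:2]); s=r.snapshot('scene')
f=lambda c:cv2.resize(np.ascontiguousarray(c[:,:,::-1]),(400,400),interpolation=cv2.INTER_CUBIC)
w=cv2.imread('pics/w6.png')[:,:,::-1]
cv2.imwrite('pics/c6.png',np.hstack([f(im[160:270,290:400]),f(w[100:340,200:440])]))
E
```

```text
t: 10.85
position: [470.4, 7.5, 112.1]
ee_rot: [-2.142, -2.298, 0.001]
force: [0.2, 0.2, 0.4]
grip_width: 84.8
finger_force: 0.0
t: 11.05
position: [470.4, 7.5, 112.2]
ee_rot: [-2.142, -2.298, 0.0]
force: [-0.3, -0.1, -0.5]
grip_width: 85.4
finger_force: 0.0
[470.4   7.5 112.2] [-2.142 -2.298  0.   ] 11.1
clip [(0.79, [319.0, 248.2])]
  sil 0.59 [249.9, 211.5, 140.0, 112.3]
[{'location': [339.6, 214.3], 'score': 0.52}, {'location': [341.2, 199.8], 'score': 0.3}]
```

View pics/c6.png

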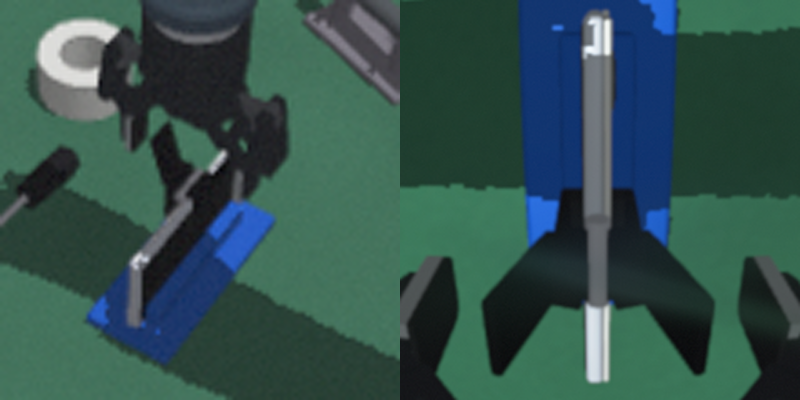

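The clip sits square on the edge, released, with the cover shut: the cover and frame run together at the far end. Now up and over to the torch.

```bash
python3 -m crank '[[1,0,0,-40,0,0,0],[1,0,0,-80,0,0,0],[1,0,0,-110,0,0,0]]'
python3 -m crank '[[1,-45,-2,0,0,0,0],[1,-90,-4,0,0,0,0],[1,-135,-6,0,0,0,0],[1,-180,-9,0,0,0,0],[1,-225,-11,0,0,0,0]]'
python3 -m crank '[[1,-40,-1,0,0,0,-0.14],[1,-80,-3,0,0,0,-0.28],[1,-80,-3,0,0,0,-0.42],[1,-80,-3,0,0,0,-0.56],[1,-80,-3,0,0,0,-0.7]]'
python3 -m crank '[[1,0,0,0,0,0,-0.14],[1,0,0,10,0,0,-0.28],[1,0,0,20,0,0,-0.42],[1,0,0,20,0,0,-0.42],[1,0,0,20,0,0,-0.42]]'
python3 look.py w7 torch lens rest
```

```text
t: 11.65
position: [471.0, 7.6, 224.5]
ee_rot: [2.142, 2.297, 0.002]
force: [1.3, -0.1, -0.4]
grip_width: 85.1
finger_force: 0.0
t: 12.15
position: [475.0, -219.5, 222.5]
ee_rot: [2.142, 2.298, 0.0]
force: [0.6, -0.4, 1.1]
grip_width: 85.4
finger_force: 0.0
t: 12.65
position: [477.6, -298.0, 222.1]
ee_rot: [-1.217, -2.896, -0.0]
force: [-1.0, -0.9, -0.0]
grip_width: 85.6
finger_force: 0.0
t: 13.15
position: [477.8, -297.7, 202.4]
ee_rot: [-0.601, -3.083, -0.0]
force: [0.5, 0.1, 0.9]
grip_width: 85.4
finger_force: 0.0
[ 477.8 -297.7  202.4] [-0.601 -3.083 -0.   ] 13.2
torch [(0.95, [312.8, 188.0]), (0.94, [403.0, 294.1]), (0.88, [327.7, 1.4])]
  sil 0.98 [356.3, 252.9, 93.2, 77.8]
  sil 0.84 [289.0, 0.0, 48.4, 63.3]
lens [(0.72, [308.2, 116.5]), (0.72, [442.0, 256.9]), (0.64, [532.9, 277.4])]
  sil 0.96 [283.1, 0.8, 55.9, 62.8]
  sil 0.95 [292.0, 113.7, 41.2, 146.1]
rest [(0.81, [311.6, 176.4])]
  sil 0.64 [284.5, 118.9, 57.9, 113.8]
```

View pics/w7.png

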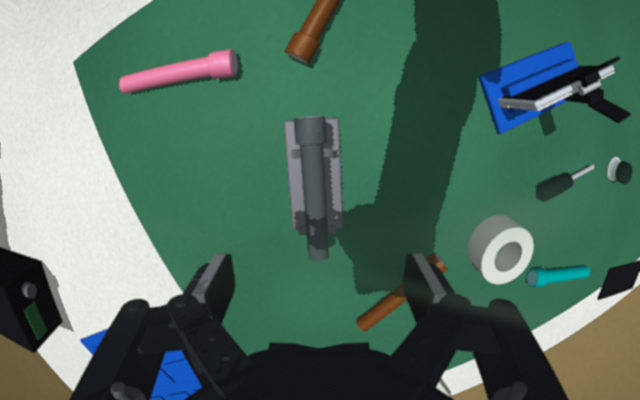

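The dark torch in the grey rest lies along the image: head at (309,117), origin at (313,188), tail at (318,258). Pink and brown are elsewhere. The clip remains seated on the phone at (570,90). Now the torch pose fit.

```bash
python3 - <<'E'
from h import *
d=np.load('w7.npz'); pose=(d['p'],d['r']); M=R.from_rotvec(pose[1]).as_matrix()
m=cv2.imread('w7_lens_1.png',0)>0
ys=np.where(m.any(1))[0]; print(ys.min(),ys.max())
mid=lambda y:(np.where(m[y])[0][[0,-1]]).mean()
for y in(120,130,150,170,190,210,230,250): print(y,np.where(m[y])[0][[0,-1]],end=';')
rows=np.array([150,165,180,195,210,225,240,250]); mu=np.array([mid(y) for y in rows])
def f(v):
    xs=np.linspace(-80,75,60); ax=proj('wrist',yawpose(*v,np.c_[xs,0*xs,0*xs+55]),pose)
    o=np.argsort(ax[:,1]); c=np.interp(rows,ax[o,1],ax[o,0])
    q=proj('wrist',yawpose(*v,[[0,0,55],[70,0,62]]),pose)
    return np.r_[c-mu,.4*(q[0]-(312.8,188)),.4*(q[1]-(308.2,116.5))]
s=least_squares(f,[479,-300,2.77],x_scale=[10,10,.1],loss='soft_l1');v=s.x;print(v,s.fun.round(1))
print('ends',proj('wrist',yawpose(*v,[[70,0,70],[-75,0,55]]),pose))
print('tool y yaw',np.arctan2(M[1,1],M[0,1]),'want',v[2]-np.pi/2)
print('delta',M.T@(np.r_[v[:2],55]-pose[0]))
# rest base fit
E
```

```text
115 261
120 [294 324];130 [294 325];150 [300 323];170 [301 323];190 [302 324];210 [304 325];230 [305 327];250 [307 328];[ 481.07774812 -302.8542555     2.81324808] [-0.5 -0.   0.5 -0.1  0.4 -0.6 -0.1  0.1  0.3  0.1  0.2 -0.1]
ends [[308.32655538 116.83010369]
 [317.98753131 255.83259394]]
tool y yaw 1.1860857844159631 want 1.242451754709323
delta [ -5.0629149   -3.51879289 147.38393043]
```

```bash
python3 -m crank '[[1,-5,-3.5,40,0,0,-0.056],[1,-5,-3.5,80,0,0,-0.056],[1,-5,-3.5,115,0,0,-0.056],[1,-5,-3.5,140,0,0,-0.056],[1,-5,-3.5,164,0,0,-0.056]]'
python3 -m crank '[[1,0,0,0,0,0,0],[0.5,0,0,0,0,0,0],[0.2,0,0,0,0,0,0],[0,0,0,0,0,0,0],[0,0,0,0,0,0,0]]' 40
python3 -m crank '[[0,0,0,0,0,0,0],[0,0,0,0,0,0,0]]'
```

```text
t: 14.0
position: [481.0, -302.7, 37.0]
ee_rot: [-0.509, -3.1, -0.0]
force: [-0.3, -0.6, 0.0]
grip_width: 85.3
finger_force: 0.0
t: 14.5
position: [481.9, -303.3, 39.5]
ee_rot: [0.508, 3.099, -0.001]
force: [-0.4, -0.0, -0.2]
grip_width: 28.4
finger_force: 0.0
t: 14.7
position: [481.5, -304.3, 39.4]
ee_rot: [0.509, 3.099, -0.003]
force: [-2.6, -3.0, 6.9]
grip_width: 20.3
finger_force: 40.1
```

```bash
python3 -m crank '[[0,0,0,-15,0,0,0],[0,0,0,-40,0,0,0],[0,0,0,-80,0,0,0],[0,0,0,-115,0,0,0],[0,0,0,-130,0,0,0]]' 40
python3 -m crank '[[0,1,40,0,0,0,-0.1],[0,2,80,0,0,0,-0.2],[0,3,120,0,0,0,-0.3],[0,4,160,0,0,0,-0.404],[0,5,200,0,0,0,-0.404]]'
python3 -m crank '[[0,0,0,0,0,0,0],[0,0,0,0,0,0,0]]'
cat > aim.py <<'E'
from h import *
import sys
s=r.get_state(); p=s['position']; M=R.from_rotvec(s['ee_rot']).as_matrix()
T=np.array([float(a) for a in sys.argv[1:4]]); yaw=float(sys.argv[4])
print(s['t'],p.round(1),'delta',(M.T@(T-p)).round(1),'az',-(yaw-np.pi/2-np.arctan2(M[1,1],M[0,1])),s['force'].round(1),s['q'].round(2),'zdown',M[:,2].round(3))
E
python3 aim.py 601.5 68.4 165 3.217
```

```text
t: 15.2
position: [482.9, -303.0, 172.6]
ee_rot: [0.506, 3.096, -0.002]
force: [-0.3, -0.8, -2.0]
grip_width: 20.6
finger_force: 39.5
t: 15.7
position: [540.3, -109.7, 169.2]
ee_rot: [-0.129, 3.139, 0.0]
force: [0.8, 0.4, -1.7]
grip_width: 20.4
finger_force: 39.6
t: 15.9
position: [540.3, -110.3, 169.0]
ee_rot: [-0.129, 3.139, 0.0]
force: [0.7, -0.3, -1.3]
grip_width: 20.7
finger_force: 39.6
15.9 [ 540.3 -110.3  169. ] delta [-75.6 173.    4. ] az 0.006703275769809558 [ 0.7 -0.3 -1.3] [ 0.38  0.47 -0.34  1.84  0.2   0.86  1.6 ] zdown [ 0.  0. -1.]
```

```bash
python3 -m crank '[[0,-19,43,0,0,0,0],[0,-38,86,0,0,0,0],[0,-57,130,0,0,0,0],[0,-76,173,0,0,0,0],[0,-76,173,0,0,0,0]]'
python3 -m crank '[[0,0,0,0,0,0,0],[0,0,0,0,0,0,0]]'
python3 look.py w8 torch lens window phone edge
python3 aim.py 601.5 68.4 46.4 3.217
```

```text
t: 16.4
position: [603.3, 74.7, 169.2]
ee_rot: [-0.137, 3.136, 0.008]
force: [-1.2, 0.8, -2.0]
grip_width: 20.8
finger_force: 39.6
t: 16.6
position: [602.1, 63.9, 168.2]
ee_rot: [0.12, -3.138, 0.003]
force: [-0.5, -0.4, -0.5]
grip_width: 20.3
finger_force: 39.6
[602.1  63.9 168.2] [ 1.200e-01 -3.138e+00  3.000e-03] 16.65
torch [(0.85, [319.7, 272.4]), (0.74, [71.5, 217.6]), (0.27, [228.9, 9.8])]
  sil 0.77 [45.6, 189.4, 65.7, 48.4]
  sil 0.63 [284.0, 118.4, 73.1, 230.7]
lens [(0.82, [319.5, 125.0]), (0.75, [103.2, 197.6]), (0.74, [214.3, 290.5])]
  sil 0.77 [285.1, 120.3, 71.5, 225.2]
  sil 0.63 [43.4, 185.8, 67.9, 53.7]
window [(0.74, [320.8, 35.2]), (0.34, [282.9, 183.6])]
  sil 0.9 [161.3, 24.2, 196.2, 26.9]
phone [(0.66, [271.6, 45.3])]
  sil 0.66 [161.5, 10.2, 197.5, 78.8]
edge [(0.83, [251.9, 24.9]), (0.54, [47.0, 75.5]), (0.37, [539.6, 144.7])]
  sil 0.89 [160.7, 9.9, 200.7, 80.1]
  sil 0.34 [385.6, 206.2, 38.0, 43.8]
17.15 [602.4  66.8 168.4] delta [  0.7   1.7 122. ] az 0.0037766418515703393 [-0.3  0.4 -1.4] [ 0.07  0.56 -0.36  1.7   0.23  0.93  1.28] zdown [ 0.  0. -1.]
```

View pics/w8.png

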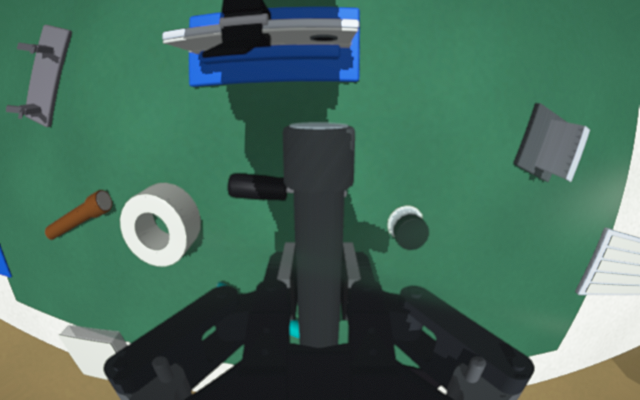

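The torch is held straight (lens at 320,127) and in line with the window at (322,37). The driver and jar are clear below. Descending to aim height.

```bash
python3 -m crank '[[0,1,2,30,0,0,0],[0,1,2,60,0,0,0],[0,1,2,90,0,0,0],[0,1,2,110,0,0,0],[0,1,2,122,0,0,0]]'
python3 -m crank '[[0,0,0,0,0,0,0],[0,0,0,0,0,0,0]]'
python3 - <<'E'
from h import *
s=r.get_state(); M=R.from_rotvec(s['ee_rot']).as_matrix(); p=s['position']; pose=(p,s['ee_rot'])
print(s['t'],p.round(1),M.round(3).tolist(),s['force'].round(1))
ims={}
for c in('scene','side','wrist'):
    ims[c]=r.snapshot(c)
    for t in('lens','torch','window'):
        print(c,t,[(round(d['score'],2),np.round(d['location'],1).tolist()) for d in r.tip_of(t,c)][:4])
W=yawpose(470.9,8.3,.0758,[[4.75,50,62],[64.75,50,62],[134.75,50,62]]); 
for c in ims: print(c,'pred window,lens,torch',proj(c,W,pose).round(1).tolist())
f=lambda c:cv2.resize(np.ascontiguousarray(c[:,:,::-1]),(400,400),interpolation=cv2.INTER_CUBIC)
cv2.imwrite('pics/c9.png',np.hstack([f(ims['scene'][150:270,290:410]),f(ims['side'][150:270,250:370])]))
E
```

```text
t: 17.65
position: [600.2, 68.6, 44.5]
ee_rot: [0.125, -3.137, 0.0]
force: [-0.7, -0.5, -1.0]
grip_width: 20.9
finger_force: 39.7
t: 17.85
position: [601.9, 68.9, 47.1]
ee_rot: [-0.124, 3.138, 0.0]
force: [-0.0, -0.8, -1.2]
grip_width: 20.7
finger_force: 39.7
17.85 [601.9  68.9  47.1] [[-0.997, -0.079, 0.001], [-0.079, 0.997, 0.0], [-0.001, 0.0, -1.0]] [-0.  -0.8 -1.2]
scene lens [(0.83, [287.5, 131.5]), (0.73, [248.8, 208.0]), (0.65, [266.2, 255.9])]
scene torch [(0.98, [223.5, 204.3]), (0.79, [284.2, 277.7]), (0.78, [306.5, 137.4]), (0.66, [263.7, 115.1])]
scene window [(0.51, [355.4, 196.0]), (0.25, [251.4, 150.4])]
side lens [(0.83, [421.1, 194.0]), (0.68, [279.1, 175.2]), (0.5, [440.0, 186.2]), (0.46, [331.8, 166.4])]
side torch [(0.81, [425.2, 210.7]), (0.69, [454.1, 179.3]), (0.67, [257.6, 240.1]), (0.63, [313.6, 184.4])]
side window [(0.28, [315.5, 183.0])]
wrist lens [(0.62, [316.6, 125.6]), (0.62, [29.8, 241.7])]
wrist torch [(0.66, [6.5, 256.7]), (0.58, [316.0, 273.6])]
wrist window []
scene pred window,lens,torch [[357.9, 193.4], [348.7, 208.9], [337.3, 228.3]]
side pred window,lens,torch [[329.2, 231.9], [311.2, 222.7], [291.1, 212.3]]
wrist pred window,lens,torch [[314.2, -18.1], [313.9, 122.5], [314.3, 272.4]]
```

View pics/c9.png

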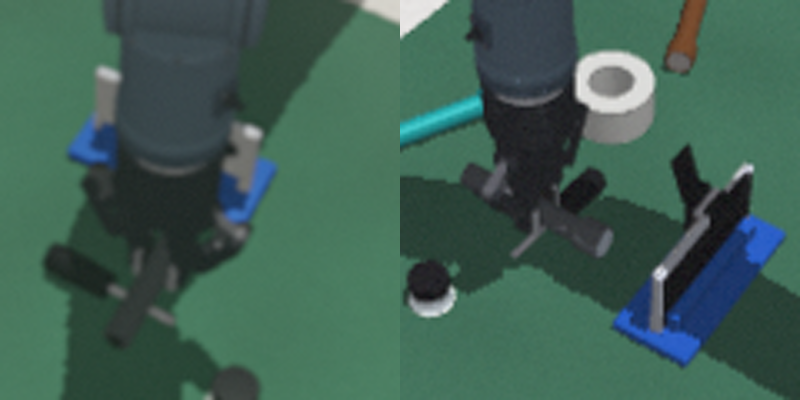

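The side crop puts the lens at about (311.5,223), where (311,223) was predicted. The aim is good, so I'll hold.

```bash
for i in 1 2 3 4 5; do python3 -m crank '[[0,0,0,0,0,0,0],[0,0,0,0,0,0,0],[0,0,0,0,0,0,0],[0,0,0,0,0,0,0],[0,0,0,0,0,0,0]]' | head -2; done
python3 -m crank '[[0,-5,0,-20,0,0,0],[0,-10,0,-50,0,0,0],[0,-10,0,-90,0,0,0],[0,-10,0,-122,0,0,0],[0,-10,0,-122,0,0,0]]'
python3 aim.py 481.5 -304.3 165 2.813
```

```text
t: 18.95
position: [601.2, 68.7, 46.3]
t: 19.45
position: [601.2, 68.7, 46.4]
t: 19.95
position: [601.3, 68.7, 46.4]
t: 20.45
position: [601.2, 68.7, 46.4]
t: 20.95
position: [601.2, 68.7, 46.4]
t: 21.45
position: [614.5, 70.3, 173.4]
ee_rot: [-0.124, 3.13, 0.002]
force: [0.3, 1.3, -1.4]
grip_width: 20.6
finger_force: 39.7
21.45 [614.5  70.3 173.4] delta [ 162.2 -362.9    6.7] az 0.4076210690976618 [ 0.3  1.3 -1.4] [ 0.07  0.57 -0.36  1.67  0.24  0.94  1.27] zdown [ 0.009  0.001 -1.   ]
```

```bash
python3 -m crank '[[0,16,-36,0,0,0,0],[0,32,-72,0,0,0,0],[0,48,-108,0,0,0,0],[0,64,-144,0,0,0,0],[0,80,-180,0,0,0,0]]'
python3 -m crank '[[0,16,-36,0,0,0,0.1],[0,32,-72,0,0,0,0.2],[0,48,-108,0,0,0,0.3],[0,64,-144,0,0,0,0.404],[0,80,-180,0,0,0,0.404]]'
python3 -m crank '[[0,0,0,0,0,0,0],[0,0,0,0,0,0,0],[0,0,0,0,0,0,0]]'
python3 aim.py 481.5 -304.3 39.4 2.813
```

```text
t: 21.95
position: [544.4, -117.6, 167.5]
ee_rot: [0.125, -3.138, -0.0]
force: [1.0, -0.9, -1.9]
grip_width: 20.3
finger_force: 39.7
t: 22.45
position: [479.0, -303.2, 167.6]
ee_rot: [-0.512, -3.099, -0.0]
force: [-0.4, -0.1, -1.1]
grip_width: 20.8
finger_force: 39.7
t: 22.75
position: [480.5, -300.5, 167.8]
ee_rot: [-0.505, -3.1, -0.002]
force: [0.8, 0.4, -1.2]
grip_width: 20.7
finger_force: 39.7
22.75 [ 480.5 -300.5  167.8] delta [ -2.3  -3.4 128.4] az 0.005607652781721706 [ 0.8  0.4 -1.2] [ 0.64  0.48 -0.21  1.81  0.13  0.86  1.62] zdown [-0.     0.001 -1.   ]
```

```bash
python3 -m crank '[[0,-2,-3,30,0,0,0.005],[0,-2,-3,60,0,0,0.005],[0,-2,-3,90,0,0,0.005],[0,-2,-3,110,0,0,0.005],[0,-2,-3,120,0,0,0.005]]'
python3 -m crank '[[0,0,0,3,0,0,0],[0,0,0,6,0,0,0],[0,0,0,8,0,0,0],[0,0,0,8,0,0,0]]'
python3 aim.py 481.5 -304.3 39.4 2.813
```

```text
t: 23.25
position: [480.8, -303.1, 46.4]
ee_rot: [-0.511, -3.097, -0.003]
force: [-0.5, 0.1, -1.2]
grip_width: 20.4
finger_force: 39.7
t: 23.65
position: [481.6, -305.7, 41.0]
ee_rot: [0.515, 3.098, -0.001]
force: [-0.4, 0.3, -0.5]
grip_width: 20.5
finger_force: 39.7
23.65 [ 481.6 -305.7   41. ] delta [0.6 1.3 1.6] az -0.001080150093634158 [-0.4  0.3 -0.5] [ 0.61  0.68 -0.17  1.86  0.18  0.62  1.57] zdown [ 0.001 -0.001 -1.   ]
```

```bash
python3 -m crank '[[0,0,1,1,0,0,0],[0,0,1,2,0,0,0],[0,0,1,2,0,0,0]]'
python3 -m crank '[[0.3,0,0,0,0,0,0],[0.6,0,0,0,0,0,0],[1,0,0,0,0,0,0],[1,0,0,0,0,0,0],[1,0,0,0,0,0,0]]'
python3 -m crank '[[1,0,0,-30,0,0,0],[1,0,0,-70,0,0,0],[1,0,0,-120,0,0,0],[1,0,0,-165,0,0,0],[1,0,0,-165,0,0,0]]'
python3 -m crank '[[1,0,0,0,0,0,0],[1,0,0,0,0,0,0]]'
python3 look.py w10 torch lens rest
```

```text
t: 23.95
position: [482.1, -304.6, 39.5]
ee_rot: [0.515, 3.098, -0.001]
force: [-2.4, 1.6, 7.5]
grip_width: 20.9
finger_force: 40.7
t: 24.45
position: [481.4, -304.6, 38.3]
ee_rot: [-0.516, -3.099, -0.0]
force: [-0.8, -0.2, 0.0]
grip_width: 81.6
finger_force: 0.0
t: 24.95
position: [485.2, -306.6, 210.0]
ee_rot: [0.514, 3.088, -0.007]
force: [0.9, -0.5, 0.1]
grip_width: 85.3
finger_force: 0.0
t: 25.15
position: [480.6, -304.2, 202.1]
ee_rot: [-0.515, -3.097, -0.001]
force: [-0.4, -0.4, -0.8]
grip_width: 84.9
finger_force: 0.0
[ 480.6 -304.2  202.1] [-5.150e-01 -3.097e+00 -1.000e-03] 25.2
torch [(0.93, [396.5, 294.2]), (0.91, [319.1, 183.0]), (0.87, [185.6, 61.1])]
  sil 0.93 [129.8, 37.9, 116.0, 42.0]
  sil 0.71 [302.2, 111.3, 31.5, 146.8]
lens [(0.93, [319.0, 110.1]), (0.9, [436.1, 258.9]), (0.75, [306.8, 53.3])]
  sil 0.95 [353.7, 253.3, 90.5, 76.3]
  sil 0.95 [293.1, 0.0, 57.0, 59.6]
rest [(0.98, [316.8, 172.5])]
  sil 0.59 [287.8, 113.6, 60.3, 117.7]
```

View pics/w10.png

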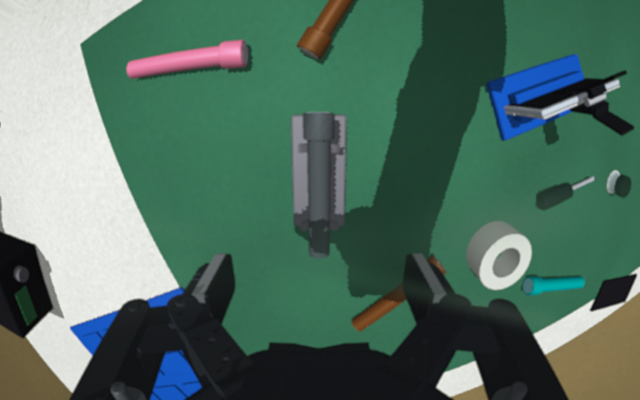

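The torch lies in both V posts again: head at (319,112), tail at (319,255). The clip is on the phone at (570,90), and the driver, jar and tape are where they were.

```bash
python3 -c "
from plant import r
print(r.hand_in())"
```

```text
the job is handed in; nothing more can be done
None
```

The clip is on the phone's upper edge with the cover shut, the torch was held on the camera window for about 3 s and is back in its rest, and the job was handed in at about 25 s; no verdict came back, but the last camera view shows clip and torch in place and the tape, jar and driver undisturbed.

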